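Unbar a plaster mould and take off its upper half

ROBOT

A 6-joint arm with a two-finger parallel gripper is mounted at the origin on the work surface. World frame = base frame: x ahead of the robot, y to its left, z up, the work surface at z = 0. Lengths are in mm, angles in degrees, forces in N, time in s.
With the tool pointing down it reaches from about 300 to 850 mm from the base axis. Payload 4.2 kg.
Tool frame: the origin (TCP) lies midway between the tips of the shut fingers; the grasp point (between the pads) lies 19 mm behind it; x points along the fingers, y is the direction in which the jaws open and shut, and the axes are right-handed (so a half turn about x gives the same grasp; the last joint's range is limited). The gripper opens to 91 mm and grips with 3 to 60 N. Pads are 32 mm wide; open, the fingers measure 118 mm over their backs; the gripper's body (76 mm by 178 mm) begins 60 mm behind the grasp point.
Start: joints at [-72.594, 18.312, 89.639, -0, 72.044, -1.146], TCP at [182.952, -545.135, 213.976] pointing down, gripper open.
Joint ranges: [-177.97, 177.97], [-48.28, 115.42], [12.27, 149.76], [-77.06, 257.06], [2.81, 150.46], [-146.56, 146.56]. Speed limits (degrees/s): [147.25, 147.25, 180, 180, 180, 180].

INTERFACE

Orientations are given as [roll, pitch, yaw] about the fixed x, y, z axes, in that order (R = Rz(yaw) Ry(pitch) Rx(roll)).
In Python, from workcell import * gives the robot as it stands.
- The arm moves only by the shell command python3 -m handwheel 'ROWS' [FORCE]. ROWS is a JSON object of lists of equal length, an entry for each row: "gripper": the closure, from 0 (fully open) to 1 (shut); "offset": the shift along the tool's x, y, z in mm, a list of three; "rot": the turn, a rotation vector about the tool's x, y, z in degrees, a list of three. A call has 1 to 5 rows; each row is the pose to reach, as a shift and turn from the pose commanded when the call began, along the tool's axes at that moment; what a row does not reach only later rows make up. A row lasts 1/12 s, in which the tool goes at most 41.7 mm and 7.16 degrees, less where a joint would pass 70% of its speed; a pose out of reach is approached as far as the arm can. A call with a gripper value outside its range is refused whole. The fingers move at their own pace and stop on an object; FORCE is the grip in N (left out, the last holds). Time passes only in rows, so rows that repeat a pose let the fingers close. It gives the time, the measured TCP pose, the force and the opening at its end, in the units of the state.
- state(): the state, without advancing time (a new reading comes with each control period).
- grab_frame(name): name is "scene" or "top" or "wrist"; returns the picture (420x560x3 uint8, red, green, blue); there is no depth.
- camera_params(name): a dict with "fx", "fy", "cx", "cy" (pixels), "position" and "attitude" of the camera in the world; the wrist camera has in their place "hand_eye" (4x4, takes a point from camera to tool coordinates, whose origin is the TCP and whose axes are the tool frame's). Camera axes: x right, y up, looking along -z (the intrinsics and any distortion apply to the point x, -y, -z); pixel columns grow to the right and rows downward; lengths in mm; the calibration is good to about 2 mm. A picture is of the moment at which its call begins: read the wrist's pose just before it. camera_params takes no time and is no camera call.
- job_done(): hands the job in, once; it reports no verdict.
The state is a dict: "time_s": time; "qpos": joint angles; "qvel": joint speeds; "effort": joint torques, N m; "ee_pos": TCP position; "ee_rot": TCP orientation; "force": force on the tool from outside, world axes, zero at the start; "torque": the same for the moment, N m; "gripper_width": finger opening in mm.
Only numpy, scipy, OpenCV 4.12 (cv2) and the standard library are available. Lean on these libraries where they do the work, as an engineer would, in place of code of your own. Each camera call takes 0.05 s, during which the arm holds its last target.

TASK

Open the plaster mould in the blue press: lift the steel locking bar straight up out of its two U brackets, keeping it level so that both ends come out together, and lay it down in both slots of the wooden parking rest. Then lift off the upper mould half, keeping it level, and set it down, same way up and flat, in the middle of the plywood drying board. Drop neither of them, and leave the glass jar, the green bowl and the brush pot where they stand.

Things in the scene. Friction and masses are not known exactly. Their poses are not given: they have to be found in the camera images.
- press: Blue press, fixed. Origin: centre of its underside, on the bench; z up. Base 140 (x) x 190 (y) x 12 mm; on it the fixed buff lower mould half, 120 x 100 mm, top at z = 47. Upright brackets at y = +/-78, 42 mm wide (x), 12 thick (y), tops at z = 134, with open-topped U slots 22 mm wide (x), floors at z = 108. Aluminium stops at x = +/-65.5, up to z = 52, 3.5 mm off the ends of the upper half.
- bar_grip (a point): Loose steel bar, about 0.4 kg: centre of its orange grip block. z up. Bar 16 x 16 mm, 200 long along y; 26 mm square end collars, inner faces at y = +/-90. Block 22 (x) x 50 (y) x 30 (z) mm on the bar's middle: its top 15 mm above this point, its bottom (= bar's top) 15 below; bar's underside 31 below. Starts in the press's slots, along the press's y, 2 mm above the mould's rib.
- mould_grip (a point): Loose upper mould half, white plaster, about 0.4 kg: centre of its grip rib. z up. Slab 120 (x) x 100 (y) x 25 (z) mm; rib 80 (x) x 34 (y) x 34 (z) mm stands on its middle. Rib's top 17 mm above this point, slab's top 17 below, underside 42 below. Starts on the lower half, axes along the press's, this point at z = 89 in the press's frame.
- rest_seat (a point): Wooden parking rest, fixed: point midway between its two open-topped U slots at the height of their floors, 45 mm above the bench; y runs from slot to slot, z up. Uprights at y = +/-78, 12 mm thick (y), 48 wide (x); slots 28 mm wide (x), 22 deep. Base 70 (x) x 180 (y) x 10 mm. The bar lies in it along y, either way round, collars outside the uprights, grip block up.
- board_top (a point): Centre of the top face of the plywood drying board, fixed, 200 (x) x 160 (y) mm, top 18 mm above the bench; z up. The upper mould half may be set on it at any yaw.
- jar: Bystander: glass jar with white cap, 60 mm diameter, 85 mm high; origin at the centre of its underside.
- bowl: Bystander: green-glazed bowl, 110 mm diameter, 45 mm high; origin at the centre of its underside.
- pot: Bystander: white pot, 64 mm diameter, 75 mm high, with two brushes that reach 120 mm; origin at the centre of its underside.
There are look-alikes about, which are no part of the job. Of the things that look like the part that bears bar_grip, the largest one is meant.

How it is judged (in metres and radians):
On the way, in this order (a step that is already met when the one before it is completed fails the run):
1. the bar is lifted clear of both brackets, still over the press (within 60 mm of its middle), the mould still closed (z of bar_grip in the frame of press above 0.168 m and horizontal distance between bar_grip and press below 0.06 m and horizontal distance between mould_grip and press below 0.015 m and z of mould_grip in the frame of press between 0.083 and 0.095 m), for 0.05 s.
2. the bar lies in both slots of the parking rest, released and still, the mould still closed (z of bar_grip in the frame of rest_seat between 0.025 and 0.037 m and x of bar_grip in the frame of rest_seat between -0.013 and 0.013 m and y of bar_grip in the frame of rest_seat between -0.014 and 0.014 m and angle between bar_grip's own z axis and vertical below 0.12 rad and angle between the y axis of bar_grip and the y axis of rest_seat, either way round below 0.15 rad and contact force between the fingers and bar below 0.2 N and linear speed of bar below 0.02 m/s and horizontal distance between mould_grip and press below 0.015 m and z of mould_grip in the frame of press between 0.083 and 0.095 m), for 0.2 s.
At the end, for the whole second after the job is handed in: Bar in both slots of the rest (grip centre within 13 mm across, 14 along, 6 in height; upright to 0.12 rad, in line to 0.15); upper mould half flat (0.08 rad), same way up on the board, centre within 35 mm of its middle; both released and at rest (z of bar_grip in the frame of rest_seat between 0.025 and 0.037 m and x of bar_grip in the frame of rest_seat between -0.013 and 0.013 m and y of bar_grip in the frame of rest_seat between -0.014 and 0.014 m and angle between bar_grip's own z axis and vertical below 0.12 rad and angle between the y axis of bar_grip and the y axis of rest_seat, either way round below 0.15 rad and contact force between the fingers and bar below 0.2 N and linear speed of each of bar, mould below 0.02 m/s and horizontal distance between mould_grip and board_top below 0.035 m and z of mould_grip in the frame of board_top between 0.036 and 0.048 m and angle between mould_grip's own z axis and vertical below 0.08 rad and contact force between the fingers and mould below 0.2 N); the robot touches nothing.
It fails at once if the bar is tipped more than 0.25 rad from level, end to end (angle between bar_grip's own y axis and vertical below 1.3208 rad or angle between bar_grip's own y axis and vertical above 1.8208 rad).
It fails at once if the upper mould half is tipped more than 0.3 rad (angle between mould_grip's own z axis and vertical above 0.3 rad).
It fails at once if the bar is dropped (faster than 0.45 m/s with no finger on it) (contact force between the fingers and bar below 0.2 N and linear speed of bar above 0.45 m/s).
It fails at once if the upper mould half is dropped (faster than 0.45 m/s with no finger on it) (contact force between the fingers and mould below 0.2 N and linear speed of mould above 0.45 m/s).
It fails at once if a bystander is moved more than 30 mm (distance of any of jar, bowl, pot from where it was at the start of the episode above 0.03 m).
It also fails if it takes over 67 s, if anything falls off the work surface, if the arm or the gripper's body presses on something with over 40 N, if the wrist force passes 120 N, or if a joint passes its speed limit or range.

## Working session

There is one attempt and no reset: what is moved stays moved. The work goes in short steps, Python scripts to look and compute and a shell command to move; the robot and the scene stay as the last step left them, time stands still between calls to the robot, and variables do not carry over. Pictures are saved under pics/ and viewed, and the job is handed in when it is done.

```bash
ls -la; mkdir -p pics; python3 - <<'E'
from workcell import *
import cv2
print(state())
for n in ("scene","top","wrist"):
    print(n,camera_params(n))
    cv2.imwrite(f"pics/a_{n}.png",grab_frame(n)[:,:,::-1])
E
```

```text
total 12
drwxr-xr-x  3 agent agent 4096 Dec  6 07:11 .
drwxr-xr-x 23 root  root  4096 Dec  6 07:11 ..
drwxr-xr-x  2 agent agent 4096 Dec  6 07:11 pics
{'time_s': 0.0, 'qpos': array([-7.25914061e+01,  1.83515994e+01,  8.97086619e+01, -9.62262067e-04,
        7.20426636e+01, -1.14708679e+00]), 'qvel': array([0.05933824, 0.0182467 , 0.02530155, 0.01907664, 0.07280373,
       0.02380694]), 'effort': array([ 8.90605643e-04, -4.12455618e+01, -2.31973583e+01,  7.27407122e-02,
        4.56483406e-02, -1.58788826e-04]), 'ee_pos': array([ 182.80922419, -544.61849809,  213.10541241]), 'ee_rot': array([-90.63782366,  89.89707109, 107.91815449]), 'force': array([ 0.00781421, -0.06004798,  0.37616012]), 'torque': array([ 0.00502225,  0.01728085, -0.04569276]), 'gripper_width': 91.050796896926}
scene {'fx': 386.9683821733779, 'fy': 386.9683821733779, 'cx': 276.3532862546866, 'cy': 212.6714731373983, 'position': array([1152.79165995,  344.58937792,  688.60029956]), 'attitude': array([ 50.14986604,   0.96652878, 119.17280888])}
top {'fx': 510.78000306959893, 'fy': 510.78000306959893, 'cx': 277.92949635945615, 'cy': 206.92470506101907, 'position': array([ 470.55614971,   -2.41877126, 1205.89188256]), 'attitude': array([  5.02559313,  -1.12051805, -88.33832963])}
wrist {'fx': 326.3826074131513, 'fy': 326.3826074131513, 'cx': 279.35761509440704, 'cy': 208.12625494069852, 'hand_eye': array([[-4.98351874e-04,  2.87594264e-01, -9.57752207e-01,
        -1.71329761e+02],
       [ 9.99999873e-01,  6.72753489e-05, -5.00133335e-04,
        -1.02657383e+00],
       [-7.94023646e-05, -9.57752335e-01, -2.87594261e-01,
        -8.22030229e+01],
       [ 0.00000000e+00,  0.00000000e+00,  0.00000000e+00,
         1.00000000e+00]])}
```

View pics/a_top.png

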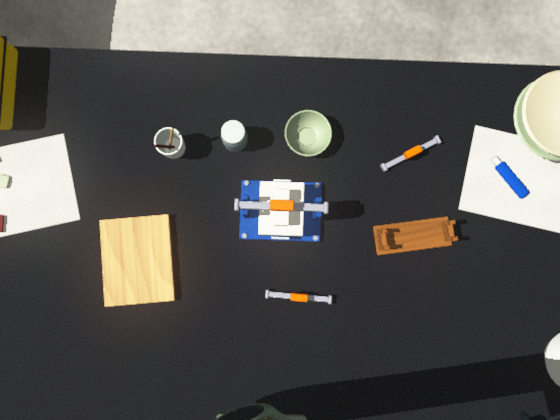

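View pics/a_scene.png

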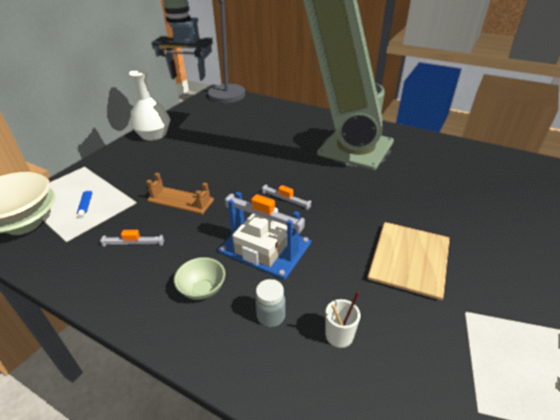

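View pics/a_wrist.png

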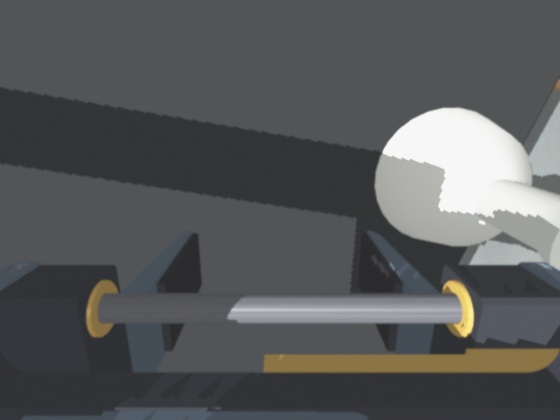

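Candidates for the bar, with their pixels in the top view: the bar in the press (282,205), a small one at (299,297), and a small one at (411,153). The one in the press is the largest and sits in the brackets, so I take that one. Next I'll take a close crop and measure.

```bash
cat > h.py <<'E'
import numpy as np, cv2
from workcell import *
from scipy.spatial.transform import Rotation as R
def cam(n,st=None):
    c=camera_params(n)
    if n=="wrist":
        st=st or state()
        T=np.eye(4);T[:3,:3]=R.from_euler('xyz',st['ee_rot'],degrees=True).as_matrix();T[:3,3]=st['ee_pos']
        M=T@c['hand_eye']
        return c,M[:3,:3],M[:3,3]
    return c,R.from_euler('xyz',c['attitude'],degrees=True).as_matrix(),np.array(c['position'])
def ray(C,u,v):
    c,Rm,p=C
    d=Rm@np.array([(u-c['cx'])/c['fx'],-(v-c['cy'])/c['fy'],-1.]);return p,d
def onz(C,u,v,z):
    p,d=ray(C,u,v);return p+d*(z-p[2])/d[2]
def proj(C,P):
    c,Rm,p=C;q=Rm.T@(np.array(P,float)-p)
    return np.array([c['fx']*q[0]/-q[2]+c['cx'],c['fy']*-q[1]/-q[2]+c['cy']])
def tri(Ca,a,Cb,b):
    p1,d1=ray(Ca,*a);p2,d2=ray(Cb,*b)
    A=np.stack([d1,-d2],1);s=np.linalg.lstsq(A,p2-p1,rcond=None)[0]
    x1=p1+s[0]*d1;x2=p2+s[1]*d2
    return (x1+x2)/2,np.linalg.norm(x1-x2)
E
python3 - <<'E'
from h import *
im=cv2.imread('pics/a_top.png')
hsv=cv2.cvtColor(im,cv2.COLOR_BGR2HSV)
C=cam('top')
def blobs(lo,hi,zs,name,mn=60):
    m=cv2.inRange(hsv,lo,hi)
    cs,_=cv2.findContours(m,cv2.RETR_EXTERNAL,cv2.CHAIN_APPROX_NONE)
    for c in cs:
        a=cv2.contourArea(c)
        if a<mn: continue
        r=cv2.minAreaRect(c)
        box=np.array([onz(C,*p,zs)[:2] for p in cv2.boxPoints(r)])
        e=box[1]-box[0];f=box[2]-box[1]
        print(name,np.round(r[0],1),a,'ctr',np.round(box.mean(0),1),'sz',np.round([np.hypot(*e),np.hypot(*f)],1),'ang',np.round(np.degrees([np.arctan2(e[1],e[0]),np.arctan2(f[1],f[0])]),1))
blobs((5,200,180),(15,255,255),154,'orange')
blobs((100,120,40),(130,255,255),12,'blue')
blobs((8,60,120),(30,199,255),18,'board',1000)
blobs((5,100,40),(16,230,190),50,'rest',200)
def crop(n,x0,y0,x1,y1,k):
    i=cv2.imread(f'pics/a_{n}.png')[y0:y1,x0:x1]
    return cv2.resize(i,None,fx=k,fy=k,interpolation=cv2.INTER_CUBIC)
cv2.imwrite('pics/b1.png',crop('top',225,165,345,255,6))
cv2.imwrite('pics/b2.png',crop('top',365,205,465,265,7))
E
```

```text
blue [299.1 226. ] 483.0 ctr [533.  -73.5] sz [ 69.2 101.3] ang [ -0.4 -90.3]
blue [254.5 224. ] 491.5 ctr [534.5  30.9] sz [72.6 70.2] ang [ -88.2 -178.3]
blue [313. 192.] 266.5 ctr [ 614.1 -104.3] sz [37.8 47.4] ang [ -88.2 -178.8]
blue [249.4 190. ] 308.5 ctr [614.2  45.4] sz [49.6 42.6] ang [ -1.1 -91.4]
blue [511.8 179.7] 417.0 ctr [ 658.4 -577.2] sz [27.4 97.3] ang [ -49.2 -139.9]
board [415.1 234.9] 2251.0 ctr [ 520.1 -345.1] sz [194.8  69.9] ang [ -80.7 -172.4]
board [136.  260.1] 6032.5 ctr [443.7 300.4] sz [163.4 203.5] ang [ -84.2 -173.3]
rest [415.4 234.9] 2340.5 ctr [ 518.6 -336.6] sz [192.2  69.1] ang [ -80.9 -172.6]
```

```bash
sleep 0
```

```text
(no output)
```

View pics/b1.png

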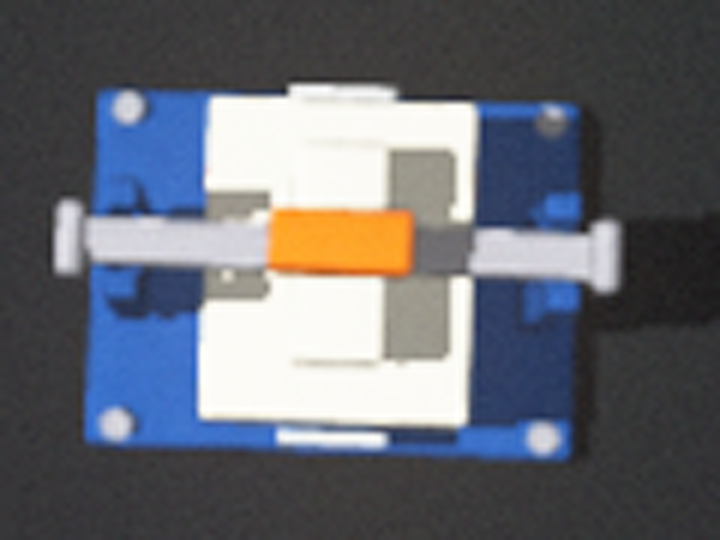

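View pics/b2.png

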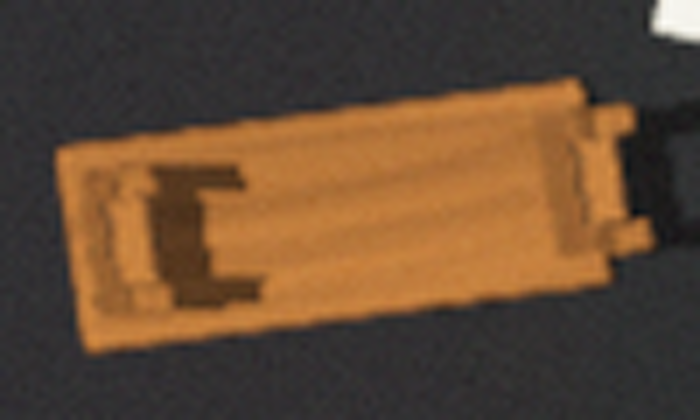

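The crop shows the press bar with its orange block spanning about (270..412, 208..274). The brackets are under both ends and the mould's rib is below. The second crop shows the rest's base corners and both U uprights. Now metric positions from these corners.

```bash
python3 - <<'E'
from h import *
C=cam('top')
def f(p,k,o): return ((p[0]+.5)/k-.5+o[0],(p[1]+.5)/k-.5+o[1])
def quad(nm,pts,k,o,z):
    q=np.array([onz(C,*f(p,k,o),z)[:2] for p in pts])  # TL TR BR BL
    c=q.mean(0); L=[np.hypot(*(q[(i+1)%4]-q[i])) for i in range(4)]
    d=((q[0]-q[1])+(q[3]-q[2]))  # toward +y (image left)
    print(nm,'ctr',c.round(1),'sides',np.round(L,1),'yaw of y-axis',np.degrees(np.arctan2(-d[0],d[1])).round(2))
quad('press',[(98,90),(580,103),(572,458),(85,440)],6,(225,165),12)
quad('orange',[(270,208),(412,210),(410,274),(268,272)],6,(225,165),154)
quad('rest',[(58,148),(583,80),(610,285),(88,352)],7,(365,205),10)
quad('slab',[(208,96),(478,103),(468,427),(199,419)],6,(225,165),72)
im=cv2.imread('pics/a_top.png');hsv=cv2.cvtColor(im,cv2.COLOR_BGR2HSV)
m=cv2.inRange(hsv,(8,60,120),(30,230,255));m[:,200:]=0
cs,_=cv2.findContours(m,cv2.RETR_EXTERNAL,cv2.CHAIN_APPROX_NONE)
c=max(cs,key=cv2.contourArea);ap=cv2.approxPolyDP(c,8,True)[:,0];print(ap)
q=np.array([onz(C,*p,18)[:2] for p in ap]);print(q.round(1),q.mean(0))
# scene check of orange
S=cam('scene');im=cv2.imread('pics/a_scene.png');hsv=cv2.cvtColor(im,cv2.COLOR_BGR2HSV)
for n,i in(('scene',im),('top',cv2.imread('pics/a_top.png'))):
    m=cv2.inRange(cv2.cvtColor(i,cv2.COLOR_BGR2HSV),(4,200,150),(16,255,255))
    k,l,st,ce=cv2.connectedComponentsWithStats(m)
    print(n,[(s.tolist(),c.round(1)) for s,c in zip(st[1:],ce[1:]) if s[4]>20])
print(state()['time_s'])
E
```

```text
press ctr [569.4 -28.4] sides [189.5 139.5 189.6 137.2] yaw of y-axis -0.08
orange ctr [568.4 -27. ] sides [49.  22.2 48.9 22.2] yaw of y-axis 0.95
rest ctr [ 518.9 -341. ] sides [179.7  69.4 177.8  68.8] yaw of y-axis 8.98
slab ctr [568.7 -28.6] sides [100.8 121.   99.5 120.4] yaw of y-axis 0.16
[[168 214]
 [ 99 220]
 [104 306]
 [174 300]]
[[551.3 232.1]
 [532.6 390.4]
 [336.7 367.4]
 [354.6 209. ]] [443.80000927 299.75328669]
scene [([279, 186, 14, 11, 65], array([286.1, 190.6])), ([252, 195, 23, 19, 126], array([264.3, 203.2])), ([121, 230, 18, 10, 109], array([129.9, 235.2]))]
top [([403, 145, 19, 14, 50], array([411.6, 152.2])), ([271, 201, 22, 10, 43], array([285.3, 207.6])), ([291, 293, 17, 4, 28], array([298.9, 294.1]))]
0.15
```

```bash
cat >> h.py <<'E'
def go(pos,jyaw,st=None):
    """tool pointing down, tool y along world yaw jyaw(deg). prints offset, rot in the tool frame"""
    st=st or state()
    A=R.from_euler('xyz',st['ee_rot'],degrees=True).as_matrix()
    a=np.radians(jyaw);x=np.array([0,0,-1.]);y=np.array([np.cos(a),np.sin(a),0]);B=np.stack([x,y,np.cross(x,y)],1)
    off=A.T@(np.array(pos,float)-st['ee_pos'])
    print('t',round(st['time_s'],2),'pos',st['ee_pos'].round(1),'yaw',np.degrees(np.arctan2(A[1,1],A[0,1])).round(2),'tilt',np.degrees(np.arccos(-A[2,0])).round(2),'F',st['force'].round(1),'w',round(st['gripper_width'],1),'j6',st['qpos'][5].round(1))
    print(' offset',off.round(1),'rot',R.from_matrix(A.T@B).as_rotvec(degrees=True).round(2))
E
python3 - <<'E'
from h import *
go([569,-28,250],0); go([569,-28,250],180)
A=R.from_euler('xyz',state()['ee_rot'],degrees=True).as_matrix();print(A.round(3))
E
```

```text
t 0.15 pos [ 182.8 -544.8  213.3] yaw -71.45 tilt 0.08 F [-0.5  0.2  0.5] w 91.2 j6 -1.1
 offset [ -36.2 -367.1 -530.5] rot [-7.145e+01 -5.000e-02  7.000e-02]
t 0.15 pos [ 182.8 -544.8  213.3] yaw -71.45 tilt 0.08 F [-0.5  0.2  0.5] w 91.2 j6 -1.1
 offset [ -36.2 -367.1 -530.5] rot [1.0855e+02 7.0000e-02 5.0000e-02]
[[-0.     0.318 -0.948]
 [ 0.001 -0.948 -0.318]
 [-1.    -0.001 -0.   ]]
```

```bash
python3 -m handwheel '{"gripper":[0,0,0,0,0],"offset":[[-30,-15,-20],[-36,-40,-55],[-36,-65,-90],[-36,-88,-126],[-36,-111,-160]],"rot":[[-6,0,0],[-13,0,0],[-20,0,0],[-27,0,0],[-34,0,0]]}'
python3 -c "
from h import *
go([569,-28,250],0)"
```

```text
time_s: 0.57
ee_pos: [297.8, -390.2, 250.0]
ee_rot: [106.6, 90.0, -20.6]
force: [1.0, -1.0, -0.2]
gripper_width: 91.0
t 0.57 pos [ 297.8 -390.2  250. ] yaw -37.16 tilt 0.02 F [ 1.  -1.  -0.2] w 91.0 j6 -16.8
 offset [   0.    -2.7 -452.5] rot [-3.716e+01  0.000e+00 -2.000e-02]
```

```bash
python3 -m handwheel '{"gripper":[0,0,0,0,0],"offset":[[0,0,-40],[0,-1,-80],[0,-1,-120],[0,-1,-160],[0,-1,-200]],"rot":[[-7,0,0],[-14,0,0],[-21,0,0],[-28,0,0],[-35,0,0]]}'
python3 -c "
from h import *
go([569,-28,250],0)"
```

```text
time_s: 0.98
ee_pos: [418.6, -230.5, 249.9]
ee_rot: [-31.0, 90.0, -123.1]
force: [-0.5, -0.4, -0.0]
gripper_width: 91.2
t 0.98 pos [ 418.6 -230.5  249.9] yaw -2.11 tilt 0.01 F [-0.5 -0.4 -0. ] w 91.2 j6 -28.1
 offset [-1.000e-01  1.428e+02 -2.079e+02] rot [-2.11  0.    0.  ]
```

```bash
python3 -m handwheel '{"gripper":[0,0,0,0,0],"offset":[[0,22,-32],[0,45,-64],[0,67,-96],[0,90,-128],[0,112,-160]],"rot":[[-2,0,0],[-2,0,0],[-2,0,0],[-2,0,0],[-2,0,0]]}'
python3 -m handwheel '{"gripper":[0,0,0,0,0],"offset":[[0,20,-25],[0,31,-48],[0,31,-48],[0,31,-48],[0,31,-48]],"rot":[[0,0,0],[0,0,0],[0,0,0],[0,0,0],[0,0,0]]}'
python3 - <<'E'
from h import *
go([569,-28,120],0)
st=state();im=grab_frame('wrist');cv2.imwrite('pics/c_wrist.png',im[:,:,::-1])
import json;json.dump({k:(v.tolist() if hasattr(v,'tolist') else v) for k,v in st.items()},open('c.json','w'))
C=cam('wrist',st)
print(proj(C,[569,-28,154]),[proj(C,[569+a,-28+b,154]).round(0) for a in(-11,11) for b in(-25,25)])
E
```

```text
time_s: 1.4
ee_pos: [537.5, -75.5, 249.7]
ee_rot: [-58.6, 90.0, -149.1]
force: [0.5, -0.7, 0.4]
gripper_width: 91.4
time_s: 1.82
ee_pos: [567.6, -30.0, 249.6]
ee_rot: [-58.2, 89.9, -148.6]
force: [0.3, -0.3, 0.6]
gripper_width: 91.3
t 1.82 pos [567.6 -30.  249.6] yaw -0.44 tilt 0.07 F [ 0.3 -0.3  0.6] w 91.3 j6 -3.7
 offset [129.6   1.5  -2.1] rot [-0.44  0.04  0.06]
[280.87843541 208.62519367] [array([269., 236.]), array([267., 180.]), array([294., 236.]), array([294., 180.])]
```

View pics/c_wrist.png

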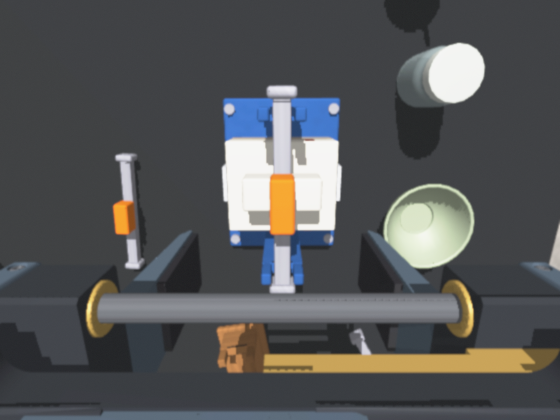

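```bash
python3 - <<'E'
from h import *
import json
st=json.load(open('c.json'));C=cam('wrist',st)
im=cv2.imread('pics/c_wrist.png');hsv=cv2.cvtColor(im,cv2.COLOR_BGR2HSV)
m=cv2.inRange(hsv,(4,150,100),(18,255,255));m[:150]=0;m[260:]=0;m[:,:240]=0;m[:,320:]=0
ys,xs=np.nonzero(m);print(xs.min(),xs.max(),ys.min(),ys.max())
for v in range(170,240,4): print(v,[tuple(im[v,283][::-1].tolist())], np.nonzero(m[v])[0][[0,-1]] if m[v].any() else '')
bs=[(np.nonzero(m[v])[0][0]-.5,np.nonzero(m[v])[0][-1]+.5) for v in (190,200,210,220,228)]
for v,(a,b) in zip((190,200,210,220,228),bs): print(onz(C,a,v,154)[:2].round(1),onz(C,b,v,154)[:2].round(1))
print('bottom edge',onz(C,283,ys.max()+.5,154).round(1))
# collars: bar ends
cv2.imwrite('pics/c2.png',cv2.resize(im[80:300,210:360],None,fx=4,fy=4,interpolation=cv2.INTER_CUBIC)[:600*2][:, :600])
E
```

```text
270 294 175 234
170 [(216, 216, 224)] 
174 [(235, 161, 115)] 
178 [(243, 145, 44)] [271 293]
182 [(247, 175, 52)] [270 293]
186 [(247, 168, 50)] [270 293]
190 [(247, 169, 52)] [270 293]
194 [(247, 169, 51)] [270 294]
198 [(247, 169, 51)] [270 294]
202 [(247, 168, 50)] [271 294]
206 [(247, 168, 51)] [271 294]
210 [(247, 168, 52)] [270 294]
214 [(247, 166, 51)] [270 294]
218 [(247, 167, 51)] [270 294]
222 [(247, 166, 49)] [270 294]
226 [(247, 166, 49)] [271 293]
230 [(247, 166, 49)] [270 294]
234 [(201, 117, 75)] [273 291]
238 [(112, 113, 119)] 
[559.5 -11.6] [579.7 -11.7]
[560.2 -20.3] [580.6 -20.4]
[559.3 -29.2] [580.6 -29.3]
[559.1 -38.2] [580.7 -38.4]
[559.9 -45.6] [579.9 -45.7]
bottom edge [570.7 -51.7 154. ]
```

```bash
python3 -m handwheel '{"gripper":[0,0,0,0,0],"offset":[[30,2,-3],[65,2,-3],[98,2,-3],[122,2,-3],[128,2,-3]],"rot":[[-0.4,0,0],[-0.4,0,0],[-0.4,0,0],[-0.4,0,0],[-0.4,0,0]]}'
python3 -m handwheel '{"gripper":[0,0],"offset":[[0,0,0],[0,0,0]],"rot":[[0,0,0],[0,0,0]]}'
python3 -c "
from h import *
go([569.3,-27,121],0)"
```

```text
time_s: 2.28
ee_pos: [566.6, -27.8, 118.0]
ee_rot: [-91.3, 89.5, 178.6]
force: [-1.1, -0.2, -0.1]
gripper_width: 91.2
time_s: 2.45
ee_pos: [570.8, -27.4, 123.2]
ee_rot: [81.0, 89.9, -9.1]
force: [-0.1, -0.3, 0.4]
gripper_width: 91.2
t 2.45 pos [570.8 -27.4 123.2] yaw -0.11 tilt 0.11 F [-0.1 -0.3  0.4] w 91.2 j6 -3.8
 offset [ 2.2 -1.5 -0.4] rot [-0.11  0.02 -0.11]
```

```bash
python3 -m handwheel '{"gripper":[0.3,0.5,0.6,0.7,0.8],"offset":[[1,-1,0],[1,-1,0],[1,-1,0],[1,-1,0],[1,-1,0]],"rot":[[0,0,0],[0,0,0],[0,0,0],[0,0,0],[0,0,0]]}' 35
python3 -m handwheel '{"gripper":[1,1,1,1,1],"offset":[[0,0,0],[0,0,0],[0,0,0],[0,0,0],[0,0,0]],"rot":[[0,0,0],[0,0,0],[0,0,0],[0,0,0],[0,0,0]]}' 35
python3 -c "
from h import *
go([569.3,-27,121],0)"
```

```text
time_s: 2.87
ee_pos: [569.4, -26.6, 121.6]
ee_rot: [80.3, 89.9, -9.7]
force: [0.4, 0.9, 0.5]
gripper_width: 60.6
time_s: 3.28
ee_pos: [569.1, -26.6, 120.9]
ee_rot: [-34.1, 90.0, -124.1]
force: [-0.9, -0.7, -0.0]
gripper_width: 27.2
t 3.28 pos [569.1 -26.6 120.9] yaw -0.04 tilt 0.01 F [-0.9 -0.7 -0. ] w 27.2 j6 -3.8
 offset [-0.1  0.2  0.4] rot [-0.04  0.01  0.  ]
```

```bash
python3 -m handwheel '{"gripper":[1,1,1,1],"offset":[[0,0,0],[0,0,0],[0,0,0],[0,0,0]],"rot":[[0,0,0],[0,0,0],[0,0,0],[0,0,0]]}' 35
python3 -c "
from h import *
go([569.3,-27,181],0)"
```

```text
time_s: 3.62
ee_pos: [569.3, -26.6, 121.0]
ee_rot: [73.4, 90.0, -16.6]
force: [1.1, 1.0, -1.6]
gripper_width: 22.0
t 3.62 pos [569.3 -26.6 121. ] yaw -0.04 tilt 0.03 F [ 1.1  1.  -1.6] w 22.0 j6 -3.8
 offset [-60.    0.    0.4] rot [-0.04  0.01 -0.02]
```

Gripped at 22.0 mm, which matches the block's width. Lifting slowly, straight up.

```bash
python3 -m handwheel '{"gripper":[1,1,1,1,1],"offset":[[-4,0,0],[-12,0,0],[-22,0,0],[-32,0,0],[-42,0,0]],"rot":[[0,0,0],[0,0,0],[0,0,0],[0,0,0],[0,0,0]]}'
python3 -m handwheel '{"gripper":[1,1,1,1,1],"offset":[[-10,0,0],[-16,0,0],[-20,0,0],[-20,0,0],[-20,0,0]],"rot":[[0,0,0],[0,0,0],[0,0,0],[0,0,0],[0,0,0]]}'
python3 - <<'E'
from h import *
go([518.9,-341,200],9)
for n in('scene','wrist'): cv2.imwrite(f'pics/d_{n}.png',grab_frame(n)[:,:,::-1])
i=np.hstack([cv2.imread('pics/d_scene.png')[150:300,180:350],cv2.imread('pics/d_wrist.png')[60:310,180:400][:150]])
cv2.imwrite('pics/d.png',cv2.resize(i,None,fx=2,fy=2))
E
```

```text
time_s: 4.03
ee_pos: [569.2, -26.6, 164.2]
ee_rot: [75.6, 90.0, -14.5]
force: [0.1, 0.6, -3.9]
gripper_width: 21.7
time_s: 4.45
ee_pos: [569.0, -26.6, 182.9]
ee_rot: [-63.0, 90.0, -153.0]
force: [-0.0, 0.3, -4.1]
gripper_width: 22.3
t 4.45 pos [569.  -26.6 182.9] yaw -0.05 tilt 0.01 F [-0.   0.3 -4.1] w 22.3 j6 -3.8
 offset [-17.1 -49.8 314.5] rot [-9.05  0.    0.01]
```

View pics/d_scene.png

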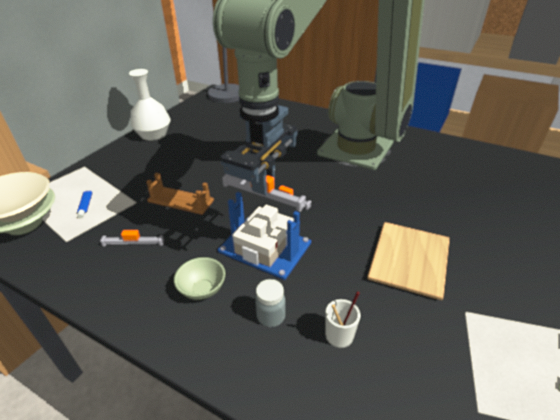

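View pics/d_wrist.png

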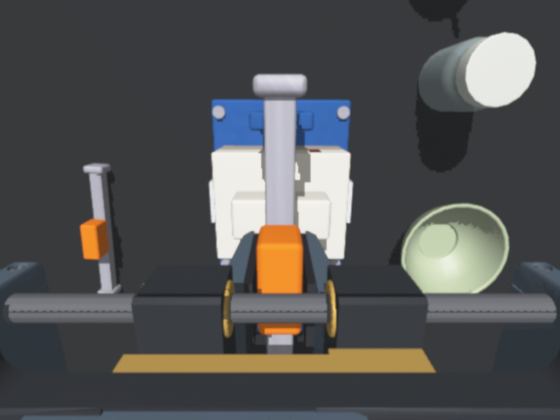

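Both ends came out level, the mould stays closed, and the bar is well above the bracket tops. Moving on to the rest.

```bash
python3 -m handwheel '{"gripper":[1,1,1,1,1],"offset":[[0,-2,12],[0,-6,38],[0,-11,68],[0,-16,98],[0,-21,128]],"rot":[[-1,0,0],[-3,0,0],[-5,0,0],[-7,0,0],[-9,0,0]]}'
python3 -c "
from h import *
go([518.9,-341,180],9)"
```

```text
time_s: 4.97
ee_pos: [547.4, -155.5, 182.3]
ee_rot: [-110.3, 89.9, 168.7]
force: [0.6, -0.6, -3.1]
gripper_width: 22.2
t 4.97 pos [ 547.4 -155.5  182.3] yaw 9.09 tilt 0.08 F [ 0.6 -0.6 -3.1] w 22.2 j6 -26.1
 offset [  2.3 -57.4 178.6] rot [ 0.09 -0.03  0.07]
```

```bash
python3 -m handwheel '{"gripper":[1,1,1,1,1],"offset":[[0,-10,30],[0,-20,62],[0,-30,94],[0,-40,126],[0,-49,154]],"rot":[[0,0,0],[0,0,0],[0,0,0],[0,0,0],[0,0,0]]}'
python3 -m handwheel '{"gripper":[1,1,1,1,1],"offset":[[0,-6,18],[0,-8,24],[0,-8,24],[0,-8,24],[0,-8,24]],"rot":[[0,0,0],[0,0,0],[0,0,0],[0,0,0],[0,0,0]]}'
python3 - <<'E'
from h import *
go([518.9,-341,120],9)
st=state()
for n in('wrist','scene'): cv2.imwrite(f'pics/e_{n}.png',grab_frame(n)[:,:,::-1])
C=cam('wrist',st);a=np.radians(9);O=np.array([518.9,-341,0])
for nm,p in (('slot+ L',[-14,84,67]),('slot+ R',[14,84,67]),('base',[-35,90,10]),('base',[35,90,10])):
    q=O+[np.cos(a)*p[0]-np.sin(a)*p[1],np.sin(a)*p[0]+np.cos(a)*p[1],p[2]];print(nm,proj(C,q).round(1))
E
```

```text
time_s: 5.38
ee_pos: [522.7, -316.3, 182.2]
ee_rot: [-104.9, 89.9, 174.0]
force: [-0.1, -0.1, -4.5]
gripper_width: 22.1
time_s: 5.8
ee_pos: [519.5, -337.8, 182.6]
ee_rot: [-162.1, 89.9, 117.0]
force: [0.5, 0.3, -4.3]
gripper_width: 21.7
t 5.8 pos [ 519.5 -337.8  182.6] yaw 9.01 tilt 0.08 F [ 0.5  0.3 -4.3] w 21.7 j6 -43.1
 offset [62.6 -1.1  3.1] rot [ 0.01 -0.07  0.02]
slot+ L [261.1 112.4]
slot+ R [294.3 112.4]
base [243.1 105.8]
base [312.7 105.8]
```

View pics/e_wrist.png

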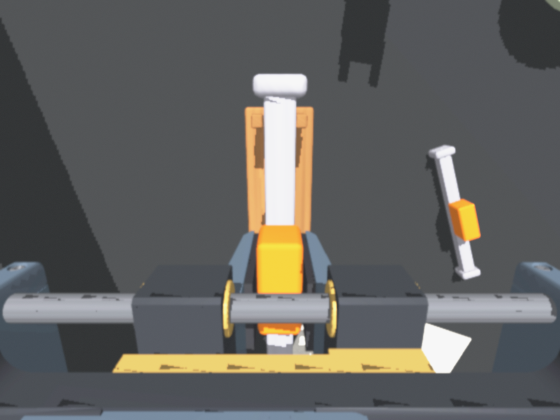

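View pics/e_scene.png

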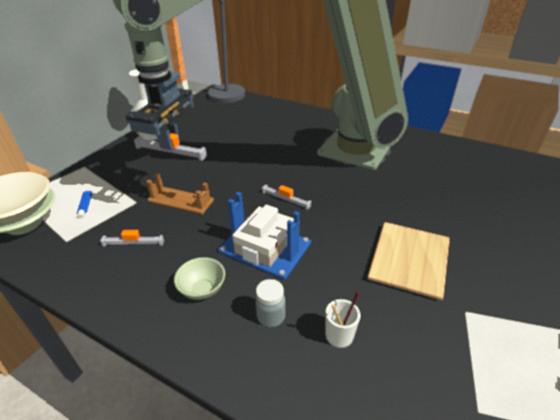

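The rest's +y base edge spans u 246–314 at v≈107, within 2–3 px of the prediction. The bar is centred over it. Lowering.

```bash
python3 -m handwheel '{"gripper":[1,1,1,1,1],"offset":[[10,-0.5,3],[32,-0.5,3],[55,-0.5,3],[75,-0.5,3],[90,-0.5,3]],"rot":[[0,0,0],[0,0,0],[0,0,0],[0,0,0],[0,0,0]]}'
python3 -m handwheel '{"gripper":[1,1],"offset":[[0,0,0],[0,0,0]],"rot":[[0,0,0],[0,0,0]]}'
python3 - <<'E'
from h import *
go([518.9,-341,58],9)
st=state()
im=grab_frame('wrist')[:,:,::-1];cv2.imwrite(f'pics/f_wrist.png',im)
cv2.imwrite('pics/f.png',cv2.resize(im[40:290,180:380],None,fx=2.4,fy=2.4,interpolation=cv2.INTER_CUBIC))
E
```

```text
time_s: 6.32
ee_pos: [518.6, -341.1, 90.4]
ee_rot: [-131.9, 89.8, 147.1]
force: [-0.8, -0.7, -4.0]
gripper_width: 21.9
time_s: 6.48
ee_pos: [519.0, -341.6, 92.0]
ee_rot: [-131.7, 89.9, 147.3]
force: [0.7, -0.4, -4.4]
gripper_width: 22.0
t 6.48 pos [ 519.  -341.6   92. ] yaw 8.99 tilt 0.13 F [ 0.7 -0.4 -4.4] w 22.0 j6 -43.4
 offset [34.   0.  -0.6] rot [-0.01 -0.08  0.09]
```

View pics/f.png

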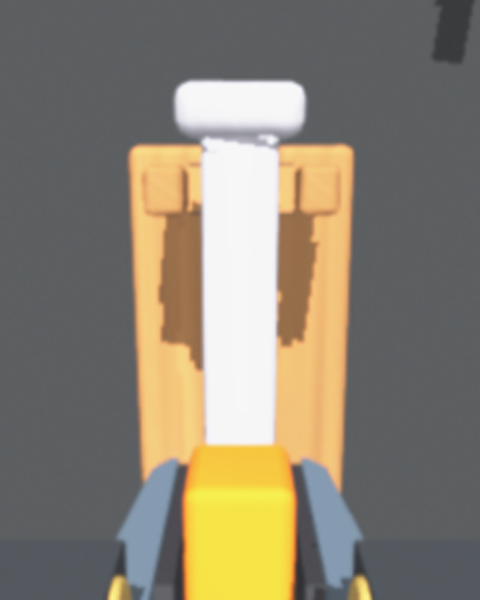

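```bash
python3 - <<'E'
from h import *
C=cam('wrist')
O=np.array([518.9,-341,0]);a=np.radians(9)
def rel(q): d=q-O; return np.round([np.cos(a)*d[0]+np.sin(a)*d[1],-np.sin(a)*d[0]+np.cos(a)*d[1],q[2]],1)
f=lambda x,y:((x+.5)/2.4-.5+180,(y+.5)/2.4-.5+40)
for nm,x,y,z in(('base L',130,147,10),('base R',353,147,10),('upr outer top',143,168,67),('upr outer top',340,168,67),('upr inner',165,213,67),('slotL',187,190,67),('slotR',300,190,67),('collar inner?',240,137,108),('collar out bot',240,85,98)):
    print(nm,rel(onz(C,*f(x,y),z)))
for y in (72,84): print(y,proj(C,O+[-y*np.sin(a),y*np.cos(a),67]), (proj(C,O+[-y*np.sin(a),y*np.cos(a),67])-[180,40])*2.4)
E
```

```text
base L [-32.5  87.7  10. ]
base R [36.3 87.7 10. ]
upr outer top [-22.1  81.5  67. ]
upr outer top [25.5 81.5 67. ]
upr inner [-17.1  70.9  67. ]
slotL [-11.6  76.4  67. ]
slotR [15.9 76.4 67. ]
collar inner? [  1.2  87.1 108. ]
collar out bot [ 1.3 97.2 98. ]
72 [277.45070536 126.58137294] [233.88169286 207.79529505]
84 [277.41116622 105.17962023] [233.78679892 156.43108856]
```

Relative to the bar in the same view, the slot centre is within about 1 mm across and the collar clears the upright by about 6 mm. Lowering into the slots.

```bash
python3 -m handwheel '{"gripper":[1,1,1,1,1],"offset":[[8,0,0],[17,0,0],[25,0,0],[30,0,0],[30,0,0]],"rot":[[0,0,0],[0,0,0],[0,0,0],[0,0,0],[0,0,0]]}'
python3 -m handwheel '{"gripper":[1,1,1,1,1],"offset":[[1,0,0],[2,0,0],[3,0,0],[4,0,0],[4,0,0]],"rot":[[0,0,0],[0,0,0],[0,0,0],[0,0,0],[0,0,0]]}'
python3 -c "
from h import *
go([518.9,-341,58],9)"
```

```text
time_s: 6.95
ee_pos: [518.4, -341.7, 61.3]
ee_rot: [-132.0, 89.8, 146.9]
force: [-0.3, -0.1, -3.9]
gripper_width: 21.6
time_s: 7.37
ee_pos: [519.4, -342.4, 59.0]
ee_rot: [25.6, 90.0, -55.5]
force: [-0.5, 0.3, -4.2]
gripper_width: 21.8
t 7.37 pos [ 519.4 -342.4   59. ] yaw 8.95 tilt 0.01 F [-0.5  0.3 -4.2] w 21.8 j6 -43.4
 offset [ 1.  -0.3 -1.4] rot [-0.05  0.01 -0.01]
```

```bash
python3 -m handwheel '{"gripper":[1,1,1],"offset":[[1,0,0],[1,0,0],[1,0,0]],"rot":[[0,0,0],[0,0,0],[0,0,0]]}'
python3 -m handwheel '{"gripper":[1,1,1],"offset":[[1,0,0],[1,0,0],[1,0,0]],"rot":[[0,0,0],[0,0,0],[0,0,0]]}'
```

```text
time_s: 7.62
ee_pos: [519.4, -342.3, 58.0]
ee_rot: [22.6, 90.0, -58.5]
force: [-0.8, 1.0, -4.0]
gripper_width: 21.8
time_s: 7.87
ee_pos: [519.5, -342.4, 57.9]
ee_rot: [41.3, 90.0, -39.8]
force: [-3.0, 2.3, 4.3]
gripper_width: 21.5
```

Contact: the vertical force went from −4 to +4 N at 57.9, which is the expected seat height. Releasing.

```bash
python3 -m handwheel '{"gripper":[0.7,0.6,0.5,0.4,0.3],"offset":[[0,0,0],[0,0,0],[0,0,0],[0,0,0],[0,0,0]],"rot":[[0,0,0],[0,0,0],[0,0,0],[0,0,0],[0,0,0]]}'
python3 -m handwheel '{"gripper":[0,0,0,0,0],"offset":[[0,0,0],[0,0,0],[0,0,0],[0,0,0],[0,0,0]],"rot":[[0,0,0],[0,0,0],[0,0,0],[0,0,0],[0,0,0]]}'
python3 - <<'E'
from h import *
go([518.9,-341,58],9)
im=grab_frame('wrist')[:,:,::-1];cv2.imwrite(f'pics/g_wrist.png',im)
E
```

```text
time_s: 8.28
ee_pos: [519.5, -342.4, 56.8]
ee_rot: [22.0, 90.0, -59.1]
force: [-1.3, 0.6, 0.0]
gripper_width: 51.2
time_s: 8.7
ee_pos: [519.4, -342.3, 57.0]
ee_rot: [2.7, 90.0, -78.3]
force: [-0.7, 0.4, 0.3]
gripper_width: 84.6
t 8.7 pos [ 519.4 -342.3   57. ] yaw 8.95 tilt 0.01 F [-0.7  0.4  0.3] w 84.6 j6 -43.4
 offset [-1.  -0.3 -1.4] rot [-0.05  0.01 -0.  ]
```

View pics/g_wrist.png

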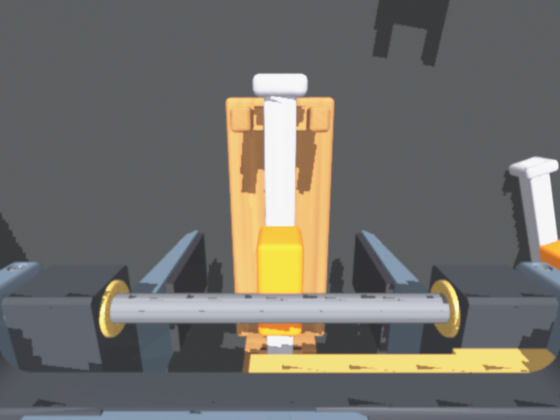

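Released and seated: the collar is outside the upright and the bar runs through the slot. Retreating straight up.

```bash
python3 -m handwheel '{"gripper":[0,0,0,0,0],"offset":[[-15,0,0],[-45,0,0],[-80,0,0],[-115,0,0],[-140,0,0]],"rot":[[0,0,0],[0,0,0],[0,0,0],[0,0,0],[0,0,0]]}'
python3 -m handwheel '{"gripper":[0,0,0,0,0],"offset":[[0,10,-30],[0,20,-62],[0,30,-94],[0,40,-126],[0,50,-158]],"rot":[[-7,0,0],[-14,0,0],[-21,0,0],[-28,0,0],[-35,0,0]]}'
python3 - <<'E'
from h import *
go([569.2,-28.3,200],90)
for n in('top','scene'): cv2.imwrite(f'pics/h_{n}.png',grab_frame(n)[:,:,::-1])
i=cv2.resize(cv2.imread('pics/h_top.png')[160:270,350:480],None,fx=5,fy=5,interpolation=cv2.INTER_CUBIC);cv2.imwrite('pics/h1.png',i)
i=cv2.resize(cv2.imread('pics/h_scene.png')[140:240,120:250],None,fx=5,fy=5,interpolation=cv2.INTER_CUBIC);cv2.imwrite('pics/h2.png',i)
E
```

```text
time_s: 9.17
ee_pos: [520.0, -342.8, 200.3]
ee_rot: [46.0, 89.8, -35.0]
force: [0.4, 0.7, -1.4]
gripper_width: 91.2
time_s: 9.58
ee_pos: [544.1, -177.0, 197.1]
ee_rot: [35.3, 90.0, -10.5]
force: [-0.8, 0.2, -0.2]
gripper_width: 91.5
t 9.58 pos [ 544.1 -177.   197.1] yaw 44.26 tilt 0.02 F [-0.8  0.2 -0.2] w 91.5 j6 -63.4
 offset [ -2.9 121.8 -89. ] rot [-4.574e+01  2.000e-02 -0.000e+00]
```

View pics/h1.png

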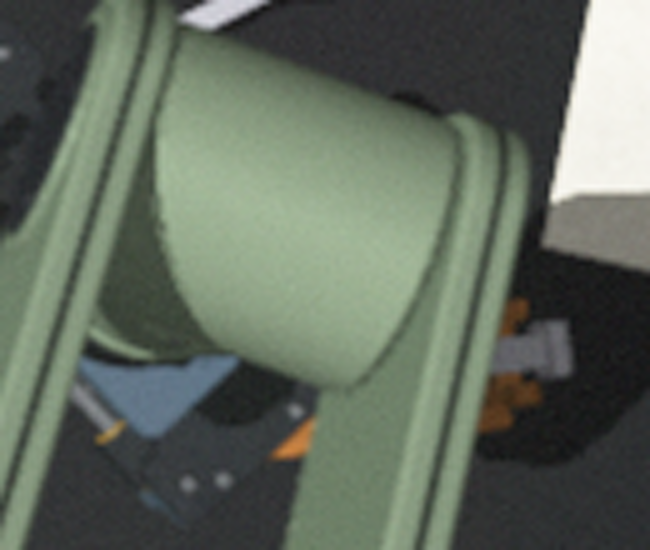

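View pics/h2.png

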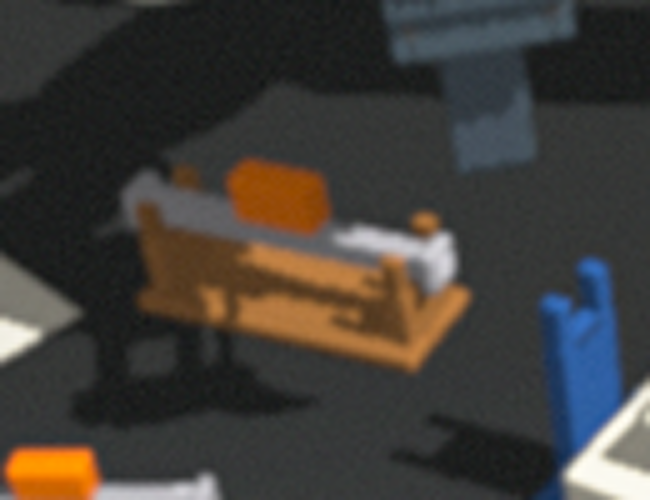

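The bar lies in both slots, with its collars outside the uprights. On to the press, turning the jaws to the press's y.

```bash
python3 -m handwheel '{"gripper":[0,0,0,0,0],"offset":[[0,26,-19],[0,53,-39],[0,80,-58],[0,102,-75],[0,116,-85]],"rot":[[-7,0,0],[-14,0,0],[-21,0,0],[-28,0,0],[-35,0,0]]}'
python3 -m handwheel '{"gripper":[0,0,0,0,0],"offset":[[0,5,0],[0,6,0],[0,6,0],[0,6,0],[0,6,0]],"rot":[[-6,0,0],[-10.7,0,0],[-10.7,0,0],[-10.7,0,0],[-10.7,0,0]]}'
python3 - <<'E'
from h import *
import json
go([569.2,-28.3,76],90)
st=state();im=grab_frame('wrist');cv2.imwrite('pics/i_wrist.png',im[:,:,::-1])
json.dump({k:(v.tolist() if hasattr(v,'tolist') else v) for k,v in st.items()},open('i.json','w'))
C=cam('wrist',st)
print([proj(C,[569.2+a,-28.3+b,106]).round(0) for a in(-40,40) for b in(-17,17)])
print([proj(C,[569.2+a,-28.3+b,72]).round(0) for a in(-60,60) for b in(-50,50)])
E
```

```text
time_s: 10.1
ee_pos: [568.9, -34.9, 196.9]
ee_rot: [82.3, 90.0, 71.6]
force: [-0.2, -0.3, -0.3]
gripper_width: 91.3
time_s: 10.52
ee_pos: [569.8, -31.6, 196.9]
ee_rot: [-94.9, 90.0, -95.4]
force: [-0.2, 0.0, 0.2]
gripper_width: 91.5
t 10.52 pos [569.8 -31.6 196.9] yaw 89.48 tilt 0.02 F [-0.2  0.   0.2] w 91.5 j6 -93.8
 offset [120.9   3.3  -0.7] rot [-0.52 -0.    0.02]
[array([261., 163.]), array([303., 163.]), array([263., 254.]), array([302., 254.])]
[array([225., 135.]), array([338., 134.]), array([232., 258.]), array([333., 258.])]
```

View pics/i_wrist.png

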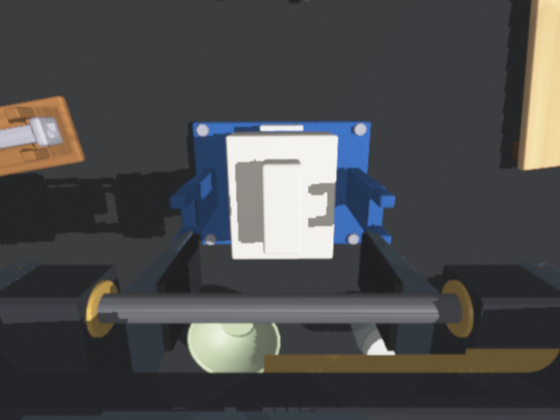

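The rib spans about u 263–301, v 162–254 and the slab u 228–337, within 2 px of the prediction, and the mould is still in place. Descending.

```bash
python3 -m handwheel '{"gripper":[0,0,0,0,0],"offset":[[15,3,-1],[40,3,-1],[68,3,-1],[90,3,-1],[100,3,-1]],"rot":[[-0.5,0,0],[-0.5,0,0],[-0.5,0,0],[-0.5,0,0],[-0.5,0,0]]}'
python3 -m handwheel '{"gripper":[0,0,0,0,0],"offset":[[8,0,0],[14,0,0],[18,0,0],[18,0,0],[18,0,0]],"rot":[[0,0,0],[0,0,0],[0,0,0],[0,0,0],[0,0,0]]}'
python3 -c "
from h import *
go([569.2,-28.3,77],90)"
```

```text
time_s: 10.98
ee_pos: [566.9, -28.3, 94.1]
ee_rot: [177.6, 89.7, 177.7]
force: [-1.2, 0.1, -0.6]
gripper_width: 91.3
time_s: 11.4
ee_pos: [569.5, -27.9, 79.7]
ee_rot: [-7.2, 89.9, -7.1]
force: [-0.1, 0.2, -0.1]
gripper_width: 91.3
t 11.4 pos [569.5 -27.9  79.7] yaw 90.14 tilt 0.09 F [-0.1  0.2 -0.1] w 91.3 j6 -94.1
 offset [ 2.7 -0.4 -0.3] rot [0.14 0.09 0.01]
```

```bash
python3 -m handwheel '{"gripper":[0.2,0.3,0.4,0.5,0.6],"offset":[[1.5,0,0],[1.5,0,0],[1.5,0,0],[1.5,0,0],[1.5,0,0]],"rot":[[0,0,0],[0,0,0],[0,0,0],[0,0,0],[0,0,0]]}' 20
python3 -m handwheel '{"gripper":[0.7,0.8,1,1,1],"offset":[[0,0,0],[0,0,0],[0,0,0],[0,0,0],[0,0,0]],"rot":[[0,0,0],[0,0,0],[0,0,0],[0,0,0],[0,0,0]]}' 40
python3 -m handwheel '{"gripper":[1,1,1],"offset":[[0,0,0],[0,0,0],[0,0,0]],"rot":[[0,0,0],[0,0,0],[0,0,0]]}' 40
python3 -c "
from h import *
go([569.2,-28.3,77],90)"
```

```text
time_s: 11.82
ee_pos: [569.0, -27.9, 77.6]
ee_rot: [-18.4, 90.0, -18.3]
force: [0.1, -0.2, -0.5]
gripper_width: 60.4
time_s: 12.23
ee_pos: [568.9, -28.2, 77.4]
ee_rot: [-79.8, 90.0, -79.7]
force: [0.1, -2.4, -0.2]
gripper_width: 33.8
time_s: 12.48
ee_pos: [569.0, -28.2, 77.4]
ee_rot: [-71.7, 90.0, -71.5]
force: [0.0, -2.0, 0.4]
gripper_width: 33.4
t 12.48 pos [569.  -28.2  77.4] yaw 90.17 tilt 0.04 F [ 0.  -2.   0.4] w 33.4 j6 -94.1
 offset [ 0.4 -0.1  0.2] rot [0.17 0.01 0.04]
```

Gripped at 33.6 mm (the rib is 34). Lifting.

```bash
python3 -m handwheel '{"gripper":[1,1,1,1,1],"offset":[[-2,0,0],[-5,0,0],[-10,0,0],[-18,0,0],[-26,0,0]],"rot":[[0,0,0],[0,0,0],[0,0,0],[0,0,0],[0,0,0]]}'
python3 -m handwheel '{"gripper":[1,1,1,1,1],"offset":[[-12,0,0],[-32,0,0],[-55,0,0],[-78,0,0],[-95,0,0]],"rot":[[0,0,0],[0,0,0],[0,0,0],[0,0,0],[0,0,0]]}'
python3 -m handwheel '{"gripper":[1,1,1],"offset":[[-3,0,0],[-5,0,0],[-5,0,0]],"rot":[[0,0,0],[0,0,0],[0,0,0]]}'
python3 - <<'E'
from h import *
go([443.8,299.8,180],90)
for n in('wrist','scene'): cv2.imwrite(f'pics/j_{n}.png',grab_frame(n)[:,:,::-1])
E
```

```text
time_s: 12.9
ee_pos: [568.7, -27.7, 104.0]
ee_rot: [164.4, 90.0, 164.5]
force: [0.6, 0.5, -4.8]
gripper_width: 33.7
time_s: 13.32
ee_pos: [569.5, -27.8, 201.4]
ee_rot: [-3.0, 89.8, -2.9]
force: [0.6, -0.5, -3.2]
gripper_width: 33.8
time_s: 13.57
ee_pos: [568.4, -27.8, 203.2]
ee_rot: [178.9, 90.0, 179.0]
force: [-0.4, -0.3, -3.1]
gripper_width: 34.1
t 13.57 pos [568.4 -27.8 203.2] yaw 90.15 tilt 0.04 F [-0.4 -0.3 -3.1] w 34.1 j6 -94.1
 offset [  23.3  327.9 -123.7] rot [ 0.15 -0.04 -0.  ]
```

View pics/j_scene.png

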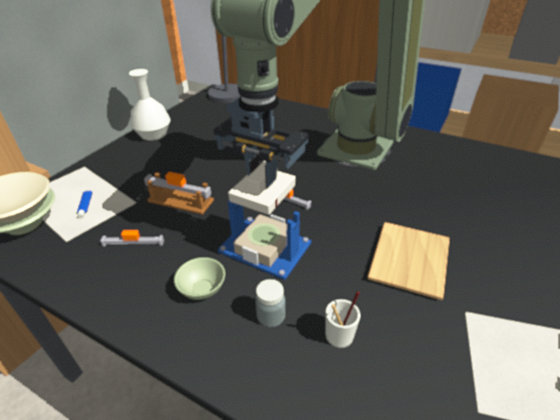

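Lifted level. Carrying it to the board.

```bash
python3 -m handwheel '{"gripper":[1,1,1,1,1],"offset":[[0,10,-4],[0,34,-13],[0,64,-24],[0,94,-36],[0,124,-47]],"rot":[[-1,0,0],[-2,0,0],[-3,0,0],[-5,0,0],[-6.5,0,0]]}'
python3 -c "
from h import *
go([443.8,299.8,180],96.7)"
```

```text
time_s: 14.08
ee_pos: [519.8, 97.6, 202.4]
ee_rot: [170.3, 89.9, 177.0]
force: [-0.5, 0.5, -4.3]
gripper_width: 33.9
t 14.08 pos [519.8  97.6 202.4] yaw 96.74 tilt 0.14 F [-0.5  0.5 -4.3] w 33.9 j6 -87.4
 offset [ 22.6 209.7 -51.7] rot [ 0.04 -0.14 -0.02]
```

```bash
python3 -m handwheel '{"gripper":[1,1,1,1,1],"offset":[[0,32,-8],[0,64,-16],[0,98,-24],[0,132,-32],[0,166,-41]],"rot":[[0,0,0],[0,0,0],[0,0,0],[0,0,0],[0,0,0]]}'
python3 -m handwheel '{"gripper":[1,1,1,1,1],"offset":[[0,26,-6],[0,38,-9],[0,43,-10],[0,43,-10],[0,43,-10]],"rot":[[0,0,0],[0,0,0],[0,0,0],[0,0,0],[0,0,0]]}'
python3 - <<'E'
from h import *
go([443.8,299.8,48.4],96.7)
st=state()
for n in('wrist','scene'): cv2.imwrite(f'pics/k_{n}.png',grab_frame(n)[:,:,::-1])
C=cam('wrist',st);print([proj(C,[*p,18]).round(0) for p in ([551.3,232.1],[532.6,390.4],[336.7,367.4],[354.6,209])])
E
```

```text
time_s: 14.5
ee_pos: [459.8, 257.9, 202.6]
ee_rot: [-170.4, 89.9, -163.7]
force: [0.8, -0.6, -3.9]
gripper_width: 33.8
time_s: 14.92
ee_pos: [446.7, 296.9, 203.0]
ee_rot: [-114.9, 89.9, -108.2]
force: [-0.1, -0.9, -4.2]
gripper_width: 33.6
t 14.92 pos [446.7 296.9 203. ] yaw 96.66 tilt 0.09 F [-0.1 -0.9 -4.2] w 33.6 j6 -64.2
 offset [154.6   3.5  -2.4] rot [-0.04 -0.04  0.08]
[array([215., 264.]), array([348., 264.]), array([359.,  90.]), array([204.,  90.])]
```

View pics/k_wrist.png

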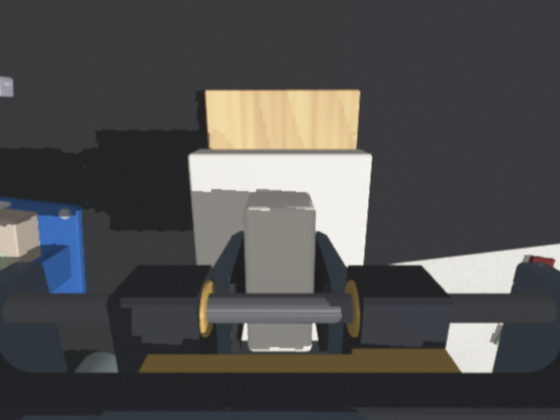

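View pics/k_scene.png

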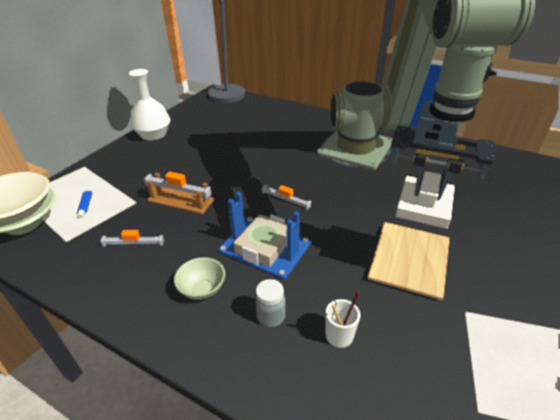

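The board's far edge is at u 206–359, v≈90, as predicted (204–359, 90). The mould is level and centred above it. Lowering.

```bash
python3 -m handwheel '{"gripper":[1,1,1,1,1],"offset":[[15,3,-2],[40,3,-2],[70,3,-2],[100,3,-2],[120,3,-2]],"rot":[[0,0,0],[0,0,0],[0,0,0],[0,0,0],[0,0,0]]}'
python3 -m handwheel '{"gripper":[1,1,1,1,1],"offset":[[10,0,0],[17,0,0],[23,0,0],[27,0,0],[29,0,0]],"rot":[[0,0,0],[0,0,0],[0,0,0],[0,0,0],[0,0,0]]}'
python3 -m handwheel '{"gripper":[1,1,1],"offset":[[0.5,0,0],[0.5,0,0],[0.5,0,0]],"rot":[[0,0,0],[0,0,0],[0,0,0]]}'
python3 -c "
from h import *
go([443.8,299.8,48.4],96.7)"
```

```text
time_s: 15.43
ee_pos: [443.8, 298.4, 81.1]
ee_rot: [-147.0, 89.8, -140.5]
force: [-0.9, -0.6, -4.3]
gripper_width: 33.9
time_s: 15.85
ee_pos: [445.0, 300.6, 54.9]
ee_rot: [21.0, 89.9, 27.6]
force: [0.6, -0.4, -3.7]
gripper_width: 33.7
time_s: 16.1
ee_pos: [444.7, 300.8, 54.6]
ee_rot: [23.0, 89.9, 29.7]
force: [0.6, 1.3, -3.3]
gripper_width: 33.4
t 16.1 pos [444.7 300.8  54.6] yaw 96.66 tilt 0.08 F [ 0.6  1.3 -3.3] w 33.4 j6 -63.8
 offset [ 6.2 -0.9 -1. ] rot [-0.04  0.08 -0.03]
```

```bash
python3 -m handwheel '{"gripper":[1,1,1,1,1],"offset":[[1.5,0,0],[3,0,0],[4,0,0],[4,0,0],[4,0,0]],"rot":[[0,0,0],[0,0,0],[0,0,0],[0,0,0],[0,0,0]]}'
python3 -m handwheel '{"gripper":[1,1,1],"offset":[[1,0,0],[1,0,0],[1,0,0]],"rot":[[0,0,0],[0,0,0],[0,0,0]]}'
python3 -m handwheel '{"gripper":[1,1,1],"offset":[[1,0,0],[1,0,0],[1,0,0]],"rot":[[0,0,0],[0,0,0],[0,0,0]]}'
```

```text
time_s: 16.52
ee_pos: [444.3, 300.4, 49.8]
ee_rot: [-137.2, 90.0, -130.6]
force: [0.8, -0.5, -3.2]
gripper_width: 33.7
time_s: 16.77
ee_pos: [444.3, 300.4, 48.9]
ee_rot: [-128.6, 90.0, -122.0]
force: [-0.4, 0.9, -4.0]
gripper_width: 33.9
time_s: 17.02
ee_pos: [444.5, 300.5, 48.4]
ee_rot: [13.3, 90.0, 20.0]
force: [-1.5, -0.3, 1.3]
gripper_width: 34.0
```

Contact at 48.4, exactly the expected height, with the force changing sign. Releasing and rising.

```bash
python3 -m handwheel '{"gripper":[0.6,0.5,0.4,0.3,0.2],"offset":[[0,0,0],[0,0,0],[0,0,0],[0,0,0],[0,0,0]],"rot":[[0,0,0],[0,0,0],[0,0,0],[0,0,0],[0,0,0]]}'
python3 -m handwheel '{"gripper":[0,0,0,0,0],"offset":[[0,0,0],[0,0,0],[0,0,0],[0,0,0],[0,0,0]],"rot":[[0,0,0],[0,0,0],[0,0,0],[0,0,0],[0,0,0]]}'
python3 -m handwheel '{"gripper":[0,0,0,0,0],"offset":[[-10,0,0],[-35,0,0],[-70,0,0],[-105,0,0],[-140,0,0]],"rot":[[0,0,0],[0,0,0],[0,0,0],[0,0,0],[0,0,0]]}'
python3 -m handwheel '{"gripper":[0,0,0,0,0],"offset":[[-20,0,0],[-50,-20,0],[-50,-60,0],[-50,-100,0],[-50,-130,0]],"rot":[[0,0,0],[0,0,0],[0,0,0],[0,0,0],[0,0,0]]}'
python3 - <<'E'
from h import *
go([443.8,299.8,48.4],96.7)
for n in('top','scene'): cv2.imwrite(f'pics/l_{n}.png',grab_frame(n)[:,:,::-1])
E
```

```text
time_s: 17.43
ee_pos: [444.5, 300.5, 47.9]
ee_rot: [12.0, 90.0, 18.7]
force: [0.3, -0.0, 0.4]
gripper_width: 60.5
time_s: 17.85
ee_pos: [444.3, 300.4, 47.9]
ee_rot: [-79.8, 90.0, -73.2]
force: [0.8, -0.4, 0.5]
gripper_width: 90.4
time_s: 18.27
ee_pos: [444.0, 300.3, 190.2]
ee_rot: [-9.0, 90.0, -2.3]
force: [0.3, 0.5, 0.1]
gripper_width: 91.1
time_s: 18.68
ee_pos: [459.3, 169.2, 239.5]
ee_rot: [-16.5, 89.9, -9.8]
force: [0.8, -0.6, -0.2]
gripper_width: 90.9
t 18.68 pos [459.3 169.2 239.5] yaw 96.68 tilt 0.13 F [ 0.8 -0.6 -0.2] w 90.9 j6 -77.7
 offset [191.  131.6  -0.6] rot [-0.02  0.12  0.04]
```

View pics/l_scene.png

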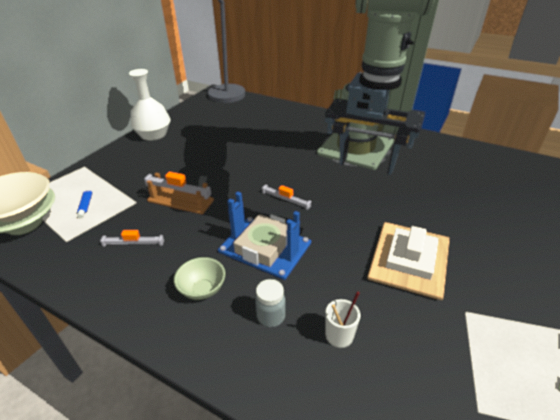

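View pics/l_top.png

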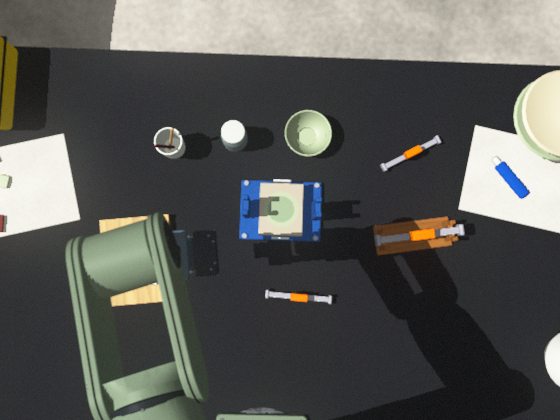

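The top view shows the bar lying in the rest, with its block at about (423,235), and the bystanders unmoved. The scene view shows the mould upright in the middle of the board. A quick numeric check, then I hand in.

```bash
python3 - <<'E'
from h import *
C=cam('top');im=cv2.imread('pics/l_top.png');hsv=cv2.cvtColor(im,cv2.COLOR_BGR2HSV)
m=cv2.inRange(hsv,(7,215,210),(16,255,255));m[:215]=0;m[255:]=0;m[:,:400]=0;m[:,445:]=0
c=max(cv2.findContours(m,0,2)[0],key=cv2.contourArea);r=cv2.minAreaRect(c)
q=onz(C,*r[0],91);d=q[:2]-[518.9,-341];a=np.radians(9)
print(r,q.round(1),'rest x,y',(np.cos(a)*d[0]+np.sin(a)*d[1]).round(1),(-np.sin(a)*d[0]+np.cos(a)*d[1]).round(1))
S=cam('scene')
# mould slab top corners predicted in scene
b=np.radians(6.7);cv=cv2.imread('pics/l_scene.png')
for x,y in((-60,-50),(60,-50),(60,50),(-60,50)):
    p=proj(S,[444+np.cos(b)*x-np.sin(b)*y,300.4+np.sin(b)*x+np.cos(b)*y,43]);print(p.round(1));cv2.circle(cv,tuple(int(round(t)) for t in p),1,(0,0,255),-1)
cv2.imwrite('pics/l2.png',cv2.resize(cv[210:310,350:470],None,fx=5,fy=5,interpolation=cv2.INTER_CUBIC))
E
```

```text
((412.0792236328125, 235.2865753173828), (4.858987808227539, 9.165818214416504), 6.34019136428833) [ 515.9 -317.2   91. ] rest x,y 0.7 24.0
[395.1 226.3]
[386.3 259.3]
[432.6 271.6]
[437.5 236.4]
```

View pics/l2.png

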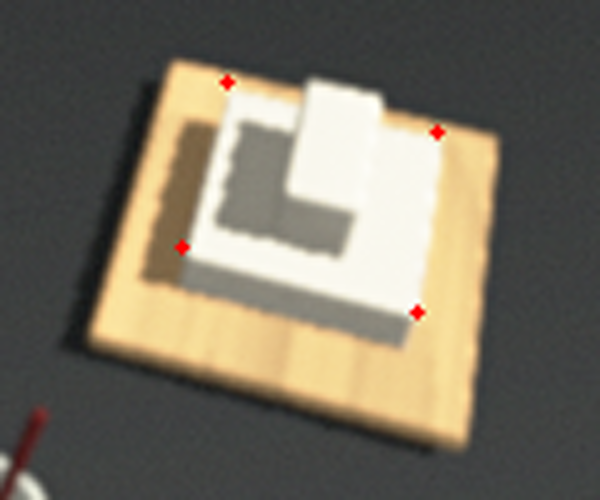

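The mould fits the predicted corners, flat and central. The orange mask caught only a fragment of the block (4.9 × 9.2 px), so I'll redo that check on a crop.

```bash
python3 - <<'E'
from h import *
C=cam('top');im=cv2.imread('pics/l_top.png');hsv=cv2.cvtColor(im,cv2.COLOR_BGR2HSV)
print(hsv[235,405:442].tolist()[::4])
m=((hsv[...,1]>200)&(im[...,2]>215)).astype(np.uint8)*255;m[:215]=0;m[255:]=0;m[:,:400]=0;m[:,450:]=0
c=max(cv2.findContours(m,0,2)[0],key=cv2.contourArea);r=cv2.minAreaRect(c);print(r)
cv2.imwrite('pics/l3.png',cv2.resize(im[205:265,365:475],None,fx=7,fy=7,interpolation=cv2.INTER_CUBIC))
E
```

```text
[[131, 20, 102], [9, 99, 106], [18, 248, 254], [18, 240, 254], [18, 255, 253], [18, 243, 253], [18, 252, 253], [17, 238, 253], [110, 8, 98], [0, 6, 162]]
((422.26641845703125, 233.99783325195312), (9.714033126831055, 24.053796768188477), 82.40535736083984)
```

View pics/l3.png

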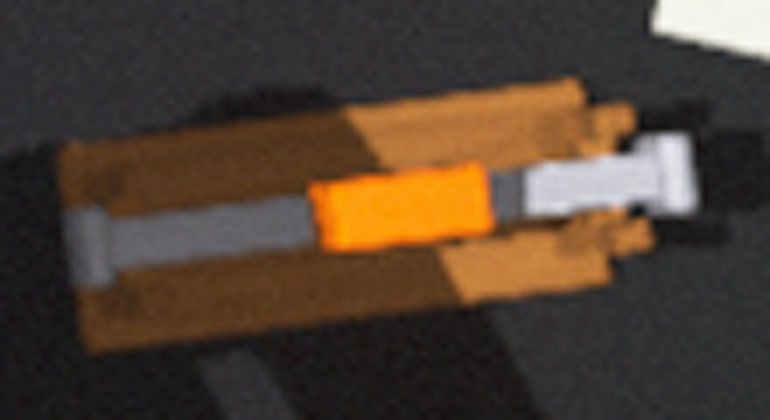

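```bash
python3 - <<'E'
from h import *
C=cam('top');a=np.radians(9)
def rel(u,v,z):
    d=onz(C,u,v,z)[:2]-[518.9,-341];return np.round([np.cos(a)*d[0]+np.sin(a)*d[1],-np.sin(a)*d[0]+np.cos(a)*d[1]],1)
f=lambda x,y:((x+.5)/7-.5+365,(y+.5)/7-.5+205)
print('block',rel(422.3,234.5,91)); print('right end',rel(*f(492,199),91),'collar out R',rel(*f(695,174),66),'L',rel(*f(68,248),60))
print('top L3 ctr', rel(*f(407,207),91))
s=state();print(s['time_s'],s['qvel'].round(2)); job_done()
E
```

```text
block [-0.4  1.4]
right end [ -0.7 -26.6] collar out R [  -1.2 -101.2] L [  1.  101.5]
top L3 ctr [0.2 0.4]
18.7833 [ 3.36  1.28 -1.25  3.28 -0.92  2.53]
the job is handed in; nothing more can be done
```

The bar lies in both slots of the parking rest, and the upper mould half sits flat in the middle of the drying board. I handed the job in at about 18.8 s; no verdict is reported.

- **Bar:** I gripped it by the orange block (22 mm) and lifted it straight up to about 200 mm, with the mould still closed. I then lowered it into the rest until the vertical force changed sign at the expected height. In the last top view the block centre is about 0 mm across and 1 mm along from the rest's middle, with both collars outside the uprights.
- **Mould:** I gripped it by its rib (about 34 mm), lifted it level and lowered it onto the board until contact at the expected height. At release the tool was within about 1 mm of the board's measured centre. The scene view shows it flat and the same way up, matching the predicted slab corners to within a few pixels.
- **Bystanders:** in the last views the jar, bowl and pot look to be where they started; I checked this by eye, not by measurement. The gripper is open and well away from everything.

**Checks that failed or disagreed:**
- The first colour mask for the final bar check caught only a fragment of the block and gave 24 mm along. I redid it on a crop and got the values above.
- The wrist and top cameras differed by about 2 mm on the rest's position, so I aimed between the two.
- At hand-in the arm was still settling at up to about 3°/s.

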